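# Tighten the bedside light's swivel clamp with its ratchet lever

## Robot

A 6-joint arm with a two-finger parallel gripper is mounted at the origin on the work surface. World frame = base frame: x ahead of the robot, y to its left, z up, the work surface at z = 0. Lengths are in mm, angles in rad, forces in N, time in s.
With the tool pointing down it reaches from about 275 to 825 mm from the base axis. Payload 5.2 kg.
Tool frame: the origin (TCP) lies midway between the tips of the shut fingers; the grasp point (between the pads) lies 19 mm behind it; z points along the fingers, y is the line along which they close (so a half turn about z gives the same grasp; the last joint's range is limited). The gripper opens to 93 mm and grips with 3 to 60 N. Pads are 15 mm wide; open, the fingers measure 128 mm over their backs; the gripper's body (75 mm by 188 mm) begins 65 mm behind the grasp point.
Start: joints at [1.138, 0.259, 1.535, -0, 1.348, -0.203], TCP at [125.258, 535.552, 218.653] pointing down, gripper open.
Joint ranges: [-3.14, 3.14], [-0.91, 2.08], [0.19, 2.58], [-1.22, 4.36], [0.22, 2.71], [-3.12, 3.12]. Speed limits (rad/s): [2.57, 2.57, 3.14, 3.14, 3.14, 3.14].

## Interface

Orientations are given as [roll, pitch, yaw] about the fixed x, y, z axes, in that order (R = Rz(yaw) Ry(pitch) Rx(roll)).
In Python, from bench import env, eyes, nets gives the robot as it stands. The module is installed in compiled form; this text tells all that it offers.
- The arm moves only by the tool drive_tool, never from a script. Its argument "increments" is a list of rows, each a list of 6 numbers: the shift along the tool's x, y, z in cm, then the turn, a rotation vector about the tool's x, y, z in degrees. A call has 1 to 8 rows; each row is the pose to reach, as a shift and turn from the pose commanded when the call began, along the tool's axes at that moment; what a row does not reach only later rows make up. A row lasts 1/10 s, in which the tool goes at most 50 mm and 8.59 degrees, less where a joint would pass 70% of its speed; a pose out of reach is approached as far as the arm can. A call with a gripper value outside its range is refused whole. "jaw" is the closure, from 0 (fully open) to 1 (shut), set as the call begins (left out, the last holds). The fingers move at their own pace and stop on an object; the grip force is fixed at half the most. Time passes only in rows, so rows that repeat a pose let the fingers close. It gives the time, the measured TCP pose, the force, the opening and the grip force at its end, in the units of the state.
- env.sense(): the state, without advancing time (a new reading comes with each control period).
- eyes.read_camera(name): name is "scene" or "top"; returns a dict with "color" (420x560x3 uint8, red, green, blue), "K" (3x3 intrinsics, pixels), "view" (4x4, takes a point from world to camera coordinates). Camera axes: x right, y down, z forward; pixel columns grow to the right and rows downward; lengths in mm; the calibration is good to about 2 mm. A picture is of the moment at which its call begins. There is no depth.
- env.sign_off(): hands the job in; it is judged then, once.
Trained networks look in a picture, given as the dict that the camera call returned (one of the last four; its "shot" number tells which), for a name from the list of things; names that differ only in an ending like _2 or _b are one class to them, and where a whole thing is asked for, a point or a joint stands for the part that bears it (a point fixed in the world has none). Each returns a list of dicts, best first, with "conf" (0 to 1); they miss things now and then, are a little off and sometimes report something else, mostly with a low value. They report only what shows in the picture. A call takes as long as a camera call.
- nets.search_frame(picture, label): "location" ([column, row] as shares, 0 to 1, of the picture: columns of its width, rows of its height, amid what is visible of it).
- nets.trace(picture, label): "pixels" (420x560 bool, what is visible of it) and "location" ([column, row] as shares, 0 to 1, of the picture: columns of its width, rows of its height, amid what is visible of it).
The state is a dict: "time_s": time; "q": joint angles; "joint_velocities": joint speeds; "tau": joint torques, N m; "tcp_pos": TCP position; "tcp_rot": TCP orientation; "wrist_force": force on the tool from outside, world axes, zero at the start; "moment": the same for the moment, N m; "opening": finger opening in mm; "gripper_force": force on a finger pad.
Only numpy, scipy, OpenCV 4.12 (cv2) and the standard library are available. Lean on these libraries where they do the work, as an engineer would, in place of code of your own. Each camera call takes 0.05 s, during which the arm holds its last target. There are 200 camera calls.

## Task

The swivel of the bedside light is loose: tighten its clamp by turning the silver lever with the orange knob clockwise (seen from above). The lever has only a short sweep between its stops, so lift it off its serrations, swing it back the other way, let it drop in again and go on turning, as often as needed, until you feel the clamp bite and it is snug: the turning force at the knob has risen about 3 N above that of the loose screw, not more than 4.5 N. Leave it snug, with the lever down in its serrations, let go of it, and leave the bowl, glasses and shoehorn alone.

Things in the scene. Friction and masses are not known exactly. Their poses are not given: they have to be found in the camera images.
- lamp: Bedside light, fixed to the nightstand: slate-blue round foot 170 mm wide, 14 mm high; grey turret 68 mm wide up to 48 mm; brass swivel arm along the light's +x at 34 mm height to a brass post 205 mm out, carrying a white light bar 50 x 170 x 22 mm centred at 95 mm height. Origin: underside of the foot, on the clamp's vertical axis; z up.
- lever_axis (a point): Point on the vertical clamp axis, 119 mm above the nightstand, level with lever_grip when the lever is down. Lever and clamp screw turn about this axis. The screw's own angle is not given: the clamp bites after 1.0 to 1.8 rad of screw turning from the start; the lever starts with about 0.4 rad left before its stop.
- lever_grip (a point): Middle of the graspable part of the orange upright round knob (20 mm diameter, 92 to 137 mm above the nightstand when down) at the lever's end, 95 mm from the clamp axis. The silver lever bar, 13 mm wide, runs below it, its top at 95 mm height beside the knob. x axis points outward along the lever. Pinch it from above: it revolves freely on its pin.
- lever (a joint): Lever angle, rad, growing clockwise from above (tightening), from a stop at 0 to a stop at 1.5. At angle q the lever points 3.892 rad minus q counter-clockwise from the light's +x. Down, 16 serrations (22.5 degrees apart, about 3.5 degrees of play) couple it to the screw both ways, so turning it back while down loosens. Lifted, it swings freely and the screw stays.
- lift (a joint): Height of the lever above its down position, m, 0 (down) to 0.012 (top stop); clear from about 0.008. Spring and weight pull it down with 4 to 6 N. The serrations are round-topped: let go over them, the lever slides up to 11 degrees either way into the next gap and drops fully down; held stiffly, or within 11 degrees of a stop, it may stay perched.
- seat: Fixed seat hidden inside the turret that takes the clamp load; origin as lamp. The loose screw takes a steady 4.5 to 5.3 N push across the lever at the knob; once the clamp bites, the push rises 0.4 N per mm of knob travel (0.21 N per N of seat load). Friction keeps the load on release. Snug: 5 to 24 N on the seat, a rise of 1.05 to 5 N at the knob; more is too tight.
- bowl_mid (a point): Middle, 22 mm up, of a pale pink ceramic bowl, 110 mm wide, 45 mm high. Leave alone.
- glasses_mid (a point): Middle, 21 mm up, of folded black plastic glasses, 140 mm along their y, 25 mm deep, 42 mm high. Leave alone.
- shoehorn_mid (a point): Middle, 3 mm up, of a grey plastic shoehorn lying flat, 175 mm along its x, 40 mm wide, 6 mm thick. Leave alone.
- jewelry_box: Hinged wooden jewelry box, fixed, 156 x 206 mm and 85 mm high, a nail file lying on it; origin at the middle of its underside. Not part of the job.

How it is judged (in metres and radians):
On the way, in this order (a step that is already met when the one before it is completed fails the run):
1. the lever is lifted clear of its serrations and swung back (lift over 7 mm, lever angle under 0.65 rad) (value of joint lift above 0.007 m and value of joint lever below 0.65 rad), for 0.05 s.
2. the lever is down in its serrations again (value of joint lift below 0.002 m), for 0.1 s.
3. turned again until the clamp is snug (over 5 N on the seat) (contact force between seat and anything else above 5 N), for 0.2 s.
At the end, for the whole second after the job is handed in: The clamp stays snug (4.5 to 24 N on the seat), the lever is down in its serrations (lift under 2 mm), at rest and let go (contact force between seat and anything else between 4.5 and 24 N and value of joint lift below 0.002 m and velocity of joint lever between -0.2 and 0.2 rad/s); the robot touches nothing.
It fails at once if the clamp is overtightened (over 24 N on the seat) (contact force between seat and anything else above 24 N).
It fails at once if the bowl, glasses or shoehorn is moved by more than 20 mm (distance of any of bowl_mid, glasses_mid, shoehorn_mid from where it was at the start of the episode above 0.02 m).
It also fails if it takes over 72 s, if anything falls off the work surface, if the arm or the gripper's body presses on something with over 40 N, if the wrist force passes 120 N, or if a joint passes its speed limit or range.

## Working session

There is one attempt and no reset: what is moved stays moved. The work goes in short steps, Python scripts to look and compute and a tool call to move; the robot and the scene stay as the last step left them, time stands still between calls to the robot, and variables do not carry over. Pictures are saved under pics/ and viewed, at most 10 in all, crops included, and the job is handed in when it is done.

Besides the shell and the picture viewer there is one more tool, called after "Emit:" in YAML: its name, and indented under it one key for each argument. drive_tool: Moves the arm, as the interface text tells. Its arguments: {"type":"object","properties":{"increments":{"type":"array"},"jaw":{"type":"number"}},"required":["increments"]}

```bash
mkdir -p pics; cat > h.py <<'E'
import numpy as np, cv2
from bench import env, eyes, nets
def ray(p,uv):
    R=p["view"][:3,:3];t=p["view"][:3,3]
    d=R.T@np.linalg.inv(p["K"])@np.array([uv[0],uv[1],1.]);return -R.T@t,d
def at_z(p,uv,z):
    c,d=ray(p,uv);return c+d*(z-c[2])/d[2]
def tri(obs):
    A=np.zeros((3,3));b=np.zeros(3)
    for p,uv in obs:
        c,d=ray(p,uv);d=d/np.linalg.norm(d);M=np.eye(3)-np.outer(d,d);A+=M;b+=M@c
    return np.linalg.solve(A,b)
E
python3 - <<'E'
from h import *
np.set_printoptions(precision=1,suppress=True)
P={n:eyes.read_camera(n) for n in("scene","top")}
for n,p in P.items():
    cv2.imwrite(f"pics/{n}0.png",p["color"][:,:,::-1])
for l in["lever_grip","lever","lamp","bowl_mid","glasses_mid","shoehorn_mid","jewelry_box"]:
    for n,p in P.items():
        for r in nets.search_frame(p,l)[:2]:
            uv=np.array(r["location"])*[560,420]
            print(l,n,uv,round(r["conf"],2),at_z(p,uv,{"lever_grip":115,"lever":90}.get(l,20)))
s=env.sense();print(s)
E
```

```text
lever_grip scene [304.5 207.7] 0.89 [565.4  79.3 115. ]
lever_grip top [242.4 206.6] 0.82 [533.5  81.6 115. ]
lever_grip top [124.1 149.1] 0.37 [663.3 370.5 115. ]
lever scene [300.4 208.5] 0.72 [542.8  78.9  90. ]
lever top [243.2 204.2] 0.57 [542.5  81.5  90. ]
lamp top [253.2 192. ] 0.59 [584.3  61.1  20. ]
bowl_mid top [425.4 169.9] 0.97 [ 657.4 -386.    20. ]
bowl_mid top [117.5 272.7] 0.74 [367.  395.8  20. ]
glasses_mid scene [132.1 248.1] 0.58 [ 446.3 -390.6   20. ]
glasses_mid top [433.9 253.1] 0.86 [ 441.2 -407.2   20. ]
glasses_mid top [123.2 149.9] 0.22 [683.6 402.2  20. ]
shoehorn_mid scene [357.6 169.6] 0.83 [390.1 371.7  20. ]
shoehorn_mid top [119.4 270.5] 0.59 [372.8 391.4  20. ]
jewelry_box scene [411.3 221.4] 0.77 [658.2 399.   20. ]
jewelry_box top [124.  149.3] 0.69 [685.3 400.2  20. ]
{'time_s': 0.8, 'q': array([ 1.1,  0.3,  1.5, -0. ,  1.3, -0.2]), 'joint_velocities': array([-0., -0.,  0.,  0.,  0.,  0.]), 'tau': array([ -0. , -43.7, -28.4,   0.1,   0. ,  -0. ]), 'tcp_pos': array([125.3, 535.5, 218.7]), 'tcp_rot': array([3.1, 0. , 2.9]), 'wrist_force': array([0.4, 0.2, 0.3]), 'moment': array([-0., -0., -0.]), 'gripper_force': 0.0, 'opening': 92.56876129884469}
```

View pics/top0.png

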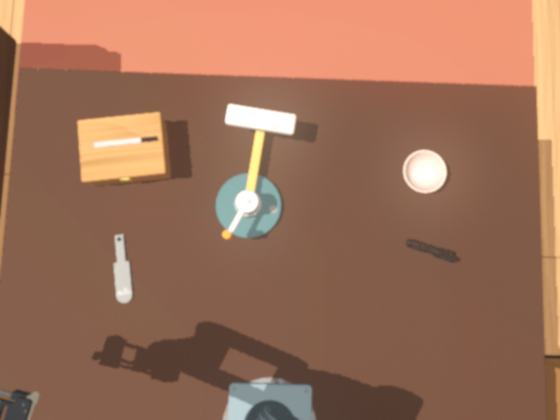

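View pics/scene0.png

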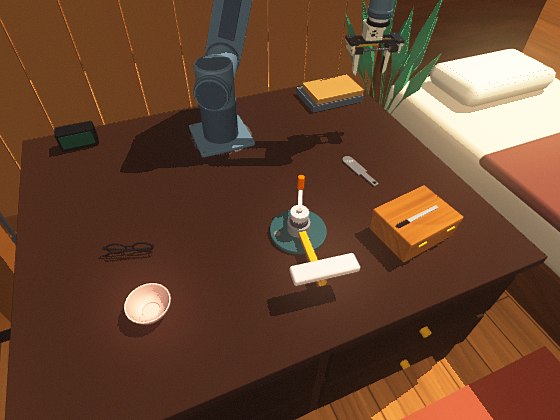

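The top view shows the orange knob at about (227,235), the hub at (247,203), the foot centred near (249,206) and the light bar at (260,120). In the scene view the knob is at (301,182) and the hub at (299,213). Next I'll measure precisely by colour.

```bash
python3 - <<'E'
from h import *
np.set_printoptions(precision=1,suppress=True)
P={n:eyes.read_camera(n) for n in("scene","top")}
win={"scene":(285,320,165,205),"top":(210,245,220,250)}
ob=[]
for n,p in P.items():
    x0,x1,y0,y1=win[n]
    hsv=cv2.cvtColor(p["color"],cv2.COLOR_RGB2HSV)
    m=((hsv[...,0]<17)&(hsv[...,1]>170)&(hsv[...,2]>150));k=np.zeros_like(m);k[y0:y1,x0:x1]=1;m&=k
    ys,xs=np.nonzero(m);uv=(xs.mean()+.5*0,ys.mean());print(n,uv,len(xs),xs.min(),xs.max(),ys.min(),ys.max(),at_z(p,uv,115),at_z(p,uv,137));ob.append((p,uv))
    # foot
    m=((hsv[...,0]>80)&(hsv[...,0]<110)&(hsv[...,1]>90)&(hsv[...,2]>50)).astype(np.uint8)
    x0,x1,y0,y1={"scene":(260,335,200,260),"top":(205,295,165,245)}[n]
    k=np.zeros_like(m);k[y0:y1,x0:x1]=1;m&=k
    c=cv2.convexHull(np.argwhere(m)[:,::-1].astype(np.int32))[:,0]
    q=np.array([at_z(p,u,14)[:2] for u in c]);
    e=cv2.minEnclosingCircle(q.astype(np.float32));print("foot",m.sum(),e)
    A=np.c_[2*q,np.ones(len(q))];s=np.linalg.lstsq(A,(q**2).sum(1),rcond=None)[0];print(s[:2],np.sqrt(s[2]+s[:2]@s[:2]))
print("knob tri",tri(ob))
p=P["top"]
h=nets.trace(p,"lamp");
hsv=cv2.cvtColor(p["color"],cv2.COLOR_RGB2HSV)
m=(hsv[...,1]<60)&(hsv[...,2]>150);k=np.zeros_like(m);k[95:145,215:305]=1;ys,xs=np.nonzero(m&k)
print("bar",at_z(p,(xs.mean(),ys.mean()),104),len(xs))
r=cv2.minAreaRect(np.c_[xs,ys].astype(np.float32));b=cv2.boxPoints(r);print(np.array([at_z(p,u,106) for u in b]))
m=(hsv[...,0]>18)&(hsv[...,0]<32)&(hsv[...,1]>120)&(hsv[...,2]>120);k[:]=0;k[130:195,235:275]=1;ys,xs=np.nonzero(m&k)
q=np.array([at_z(p,u,40)[:2] for u in zip(xs,ys)]);d=np.linalg.svd(q-q.mean(0))[2][0];print("brass",q.mean(0),d,np.arctan2(d[1],d[0]))
for n,p in P.items():print(n,-p["view"][:3,:3].T@p["view"][:3,3])
E
```

```text
scene (np.float64(300.6575342465753), np.float64(182.91780821917808)) 73 298 304 175 189 [470.  112.2 115. ] [491.2 100.9 137. ]
foot 72 ((548.66552734375, 69.8315200805664), 80.6064453125)
[549.6  69.9] 79.30093911412193<stdin>:10: RuntimeWarning: Mean of empty slice.
  ret = ret.dtype.type(ret / rcount)
Traceback (most recent call last):
ValueError: zero-size array to reduction operation minimum which has no identity
```

```bash
python3 - <<'E'
from h import *
np.set_printoptions(precision=1,suppress=True)
P={n:eyes.read_camera(n) for n in("scene","top")}
win={"scene":(285,320,165,205),"top":(215,240,226,246)}
ob=[]
for n,p in P.items():
    x0,x1,y0,y1=win[n]
    hsv=cv2.cvtColor(p["color"],cv2.COLOR_RGB2HSV)
    if n=="top":print(hsv[235,227],hsv[205,280],hsv[220,265],hsv[160,256])
    m=((hsv[...,0]<22)&(hsv[...,1]>150)&(hsv[...,2]>140));k=np.zeros_like(m);k[y0:y1,x0:x1]=1;m&=k
    ys,xs=np.nonzero(m);uv=(xs.mean(),ys.mean());print(n,uv,len(xs),xs.min(),xs.max(),ys.min(),ys.max(),at_z(p,uv,115),at_z(p,uv,135));ob.append((p,uv))
    m=((hsv[...,0]>80)&(hsv[...,0]<110)&(hsv[...,1]>80)&(hsv[...,2]>35)).astype(np.uint8)
    x0,x1,y0,y1={"scene":(260,335,200,260),"top":(205,295,165,245)}[n]
    k=np.zeros_like(m);k[y0:y1,x0:x1]=1;m&=k
    c=cv2.convexHull(np.argwhere(m)[:,::-1].astype(np.int32))[:,0]
    q=np.array([at_z(p,u,14)[:2] for u in c]);
    e=cv2.minEnclosingCircle(q.astype(np.float32));print("foot",m.sum(),e)
    A=np.c_[2*q,np.ones(len(q))];s=np.linalg.lstsq(A,(q**2).sum(1),rcond=None)[0];print(s[:2],np.sqrt(s[2]+s[:2]@s[:2]))
print("knob tri",tri(ob))
p=P["top"]
m=(hsv[...,1]<60)&(hsv[...,2]>150);k=np.zeros(m.shape,bool);k[95:145,215:305]=1;ys,xs=np.nonzero(m&k)
print("bar",at_z(p,(xs.mean(),ys.mean()),104),len(xs))
r=cv2.minAreaRect(np.c_[xs,ys].astype(np.float32));b=cv2.boxPoints(r);print(np.array([at_z(p,u,106) for u in b]))
m=(hsv[...,0]>18)&(hsv[...,0]<32)&(hsv[...,1]>120)&(hsv[...,2]>120);k[:]=0;k[130:195,235:275]=1;ys,xs=np.nonzero(m&k)
q=np.array([at_z(p,u,40)[:2] for u in zip(xs,ys)]);d=np.linalg.svd(q-q.mean(0))[2][0];print("brass",q.mean(0),d,np.arctan2(d[1],d[0]))
for n,p in P.items():print(n,-p["view"][:3,:3].T@p["view"][:3,3])
E
```

```text
scene (np.float64(300.7173913043478), np.float64(181.70652173913044)) 92 298 304 175 189 [465.3 114.6 115. ] [484.7 104.3 135. ]
foot 292 ((552.0428466796875, 70.66779327392578), 82.90586853027344)
[552.   70.7] 82.31437220265272
[ 22 144 255] [ 85  44 151] [ 87  49 181] [ 29 102 255]
top (np.float64(226.42857142857142), np.float64(235.68571428571428)) 35 222 231 230 239 [463.1 116.7 115. ] [461.8 114.9 135. ]Traceback (most recent call last):
  File "<stdin>", line 15, in <module>
TypeError: 'NoneType' object is not subscriptable
```

```bash
python3 - <<'E'
from h import *
np.set_printoptions(precision=1,suppress=True)
p=eyes.read_camera("top");hsv=cv2.cvtColor(p["color"],cv2.COLOR_RGB2HSV)
h0=cv2.imread("pics/top0.png");hs0=cv2.cvtColor(h0,cv2.COLOR_BGR2HSV)
print("then",hs0[205,280],hs0[220,265],hs0[230,300],"now",hsv[205,280],hsv[230,300])
hsv=hs0
m=((hsv[...,0]>75)&(hsv[...,0]<115)&(hsv[...,1]>40)&(hsv[...,2]>50)).astype(np.uint8)
k=np.zeros_like(m);k[165:245,205:295]=1;m&=k
c=cv2.convexHull(np.argwhere(m)[:,::-1].astype(np.int32).copy())[:,0]
q=np.array([at_z(p,u,14)[:2] for u in c])
A=np.c_[2*q,np.ones(len(q))];s=np.linalg.lstsq(A,(q**2).sum(1),rcond=None)[0];print("foot",m.sum(),s[:2],np.sqrt(s[2]+s[:2]@s[:2]),cv2.minEnclosingCircle(q.astype(np.float32)))
m=(hsv[...,1]<60)&(hsv[...,2]>150);k=np.zeros(m.shape,bool);k[95:145,215:305]=1;ys,xs=np.nonzero(m&k)
r=cv2.minAreaRect(np.c_[xs,ys].astype(np.float32));b=np.array([at_z(p,u,106) for u in cv2.boxPoints(r)]);print("bar",b.mean(0),np.linalg.norm(b-np.roll(b,1,0),axis=1),np.arctan2(*(b-np.roll(b,1,0))[:,[1,0]].T))
m=(hsv[...,0]>18)&(hsv[...,0]<32)&(hsv[...,1]>100)&(hsv[...,2]>120);k[:]=0;k[130:195,235:275]=1;ys,xs=np.nonzero(m&k)
q=np.array([at_z(p,u,40)[:2] for u in zip(xs,ys)]);d=np.linalg.svd(q-q.mean(0))[2][0];print("brass",q.mean(0),d)
# hub top white disc
k[:]=0;k[188:218,232:262]=1;m=(hsv[...,1]<40)&(hsv[...,2]>140)&k;ys,xs=np.nonzero(m)
e=cv2.minEnclosingCircle(np.c_[xs,ys].astype(np.float32));print("hub",len(xs),e,at_z(p,(xs.mean(),ys.mean()),95))
m=(hsv[...,0]<25)&(hsv[...,1]>120)&(hsv[...,2]>140);k[:]=0;k[226:246,215:240]=1;ys,xs=np.nonzero(m&k)
print("knob",xs.mean(),ys.mean(),len(xs),at_z(p,(xs.mean(),ys.mean()),130))
print(-p["view"][:3,:3].T@p["view"][:3,3])
cv2.imwrite("pics/topz.png",cv2.resize(p["color"][90:260,190:320,::-1],None,fx=3.5,fy=3.5,interpolation=cv2.INTER_CUBIC))
E
```

```text
then [ 84  44 152] [ 87  49 181] [ 11 108 134] now [ 84  44 151] [ 12 109 133]
foot 1764 [550.6  72.7] 82.22980372592562 ((550.8255615234375, 72.4585189819336), 83.23457336425781)
bar [752.   47.1 106. ] [174.2  57.  175.1  57. ] [ 1.4 -0.1 -1.7  3. ]
brass [671.   56.6] [-1.   0.1]
hub 683 ((246.5, 202.5), 19.81171226501465) [543.3  73.2  95. ]
knob 225.9120879120879 234.92307692307693 91 [463.9 116.6 130. ]
[ 388.8   12.1 1271.6]
```

View pics/topz.png

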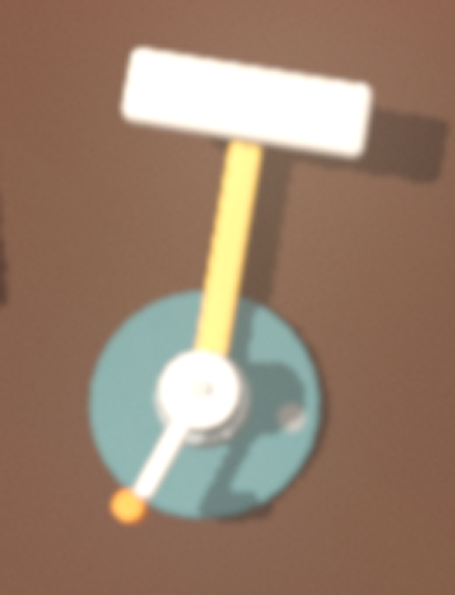

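The enlarged top view agrees with the numbers: knob at about (464,116), axis at about (550,72), light +x at about -0.12 rad, so q is about 1.1. Now I'll work out the approach in tool axes.

```bash
cat >> h.py <<'E'
from scipy.spatial.transform import Rotation as Ro
np.set_printoptions(precision=2,suppress=True)
AX=np.array([550.,72.]);YAW=-0.12
def inc(target):
    """tool-axis shift in cm from the present pose to a world point"""
    s=env.sense();R=Ro.from_euler("xyz",s["tcp_rot"]).as_matrix()
    return R.T@(np.array(target)-s["tcp_pos"])/10
def stat():
    s=env.sense();d=s["tcp_pos"][:2]-AX;a=np.arctan2(d[1],d[0])%(2*np.pi)
    t=np.array([np.sin(a),-np.cos(a)]);r=d/np.linalg.norm(d);f=s["wrist_force"]
    print("t",s["time_s"],"tcp",s["tcp_pos"],s["tcp_rot"],"rad",np.linalg.norm(d),"q",3.892-(a-YAW),"Ftan",f[:2]@t,"Frad",f[:2]@r,"Fz",f[2],"open",s["opening"],s["gripper_force"])
def arc(qs,dz=0,r=95):
    """shifts (cm) from the knob position now at angle q0=qs[0], fixed orientation"""
    s=env.sense();R=Ro.from_euler("xyz",s["tcp_rot"]).as_matrix()
    d=s["tcp_pos"][:2]-AX;a0=np.arctan2(d[1],d[0])
    for q in qs:
        a=3.892+YAW-q;p=AX+r*np.array([np.cos(a),np.sin(a)])
        print(round(q,3),R.T@(np.r_[p-s["tcp_pos"][:2],dz])/10)
E
python3 -c "
from h import *
stat();print(inc([464.5,115.5,190]))
R=Ro.from_euler('xyz',env.sense()['tcp_rot']).as_matrix();print(R)"
```

```text
t 1.05 tcp [125.28 535.54 218.65] [-3.14  0.    2.91] rad 628.6969306654489 q 1.4594852994581378 Ftan 0.17477523248481203 Frad 0.3892513963347429 Fz -1.1513432680557567 open 93.16343247578801 0.0
[-42.6  -33.17   2.87]
[[-0.97  0.23  0.  ]
 [ 0.23  0.97 -0.  ]
 [-0.   -0.   -1.  ]]
```

Emit:
drive_tool:
  increments:
    - [-6, -4.7, 0.4, 0, 0, 0]
    - [-10, -7.8, 0.8, 0, 0, 0]
    - [-14, -10.9, 1, 0, 0, 0]
    - [-18, -14, 1.2, 0, 0, 0]
    - [-22, -17.1, 1.5, 0, 0, 0]
    - [-26, -20.2, 1.8, 0, 0, 0]
    - [-30, -23.4, 2, 0, 0, 0]
    - [-34, -26.5, 2.3, 0, 0, 0]
  jaw: 0.3

```text
time_s: 1.85
tcp_pos: [377.1, 223.0, 197.7]
tcp_rot: [3.141, 0.001, 2.912]
wrist_force: [0.0, 1.8, -0.2]
opening: 65.2
gripper_force: 0.0
```

```bash
python3 -c "
from h import *
stat();print(inc([464.5,115.5,190]))"
```

```text
t 1.85 tcp [377.13 223.05 197.66] [3.14 0.   2.91] rad 229.56024825445584 q 1.3485441725131522 Ftan 1.3732437027023516 Frad 1.1516718301861728 Fz -0.1789416932693964 open 65.24671620358855 0.0
[-10.96  -8.48   0.77]
```

Emit:
drive_tool:
  increments:
    - [-4, -3.1, 0.3, 0, 0, 0]
    - [-7, -5.5, 0.5, 0, 0, 0]
    - [-8.6, -6.67, 0.6, 0, 0, 0]
    - [-8.6, -6.67, 0.6, 0, 0, 0]
    - [-8.6, -6.67, 0.6, 0, 0, 0]

```text
time_s: 2.35
tcp_pos: [444.4, 140.2, 191.2]
tcp_rot: [3.141, -0.001, 2.91]
wrist_force: [-0.8, 0.3, -0.1]
opening: 64.7
gripper_force: 0.0
```

```bash
python3 -c "
from h import *
stat();print(inc([464.5,115.5,190]),inc([464.5,115.5,102]))
p=eyes.read_camera('scene');cv2.imwrite('pics/s1.png',cv2.resize(p['color'][110:270,220:400,::-1],None,fx=4,fy=3.7))"
```

```text
t 2.35 tcp [444.38 140.18 191.23] [ 3.14 -0.    2.91] rad 125.71968707825292 q 1.203625619907076 Ftan -0.17551318973547164 Frad 0.890724132206758 Fz -0.1478763070711941 open 64.73128614882037 0.0
[-2.52 -1.94  0.12] [-2.53 -1.94  8.92]
```

View pics/s1.png

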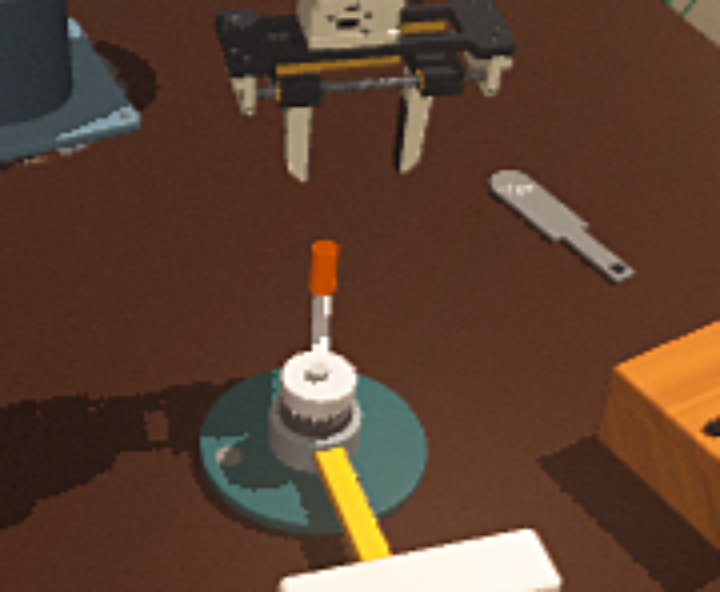

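The gripper is above and to the robot's side of the knob, about 32 mm short in xy. I'll finish the shift and then go down.

Emit:
drive_tool:
  increments:
    - [-2.5, -1.94, 0.1, 0, 0, 0]
    - [-2.5, -1.94, 0.1, 0, 0, 0]
    - [-2.5, -1.94, 3, 0, 0, 0]
    - [-2.5, -1.94, 6, 0, 0, 0]
    - [-2.5, -1.94, 8.2, 0, 0, 0]
    - [-2.5, -1.94, 8.9, 0, 0, 0]
    - [-2.5, -1.94, 8.9, 0, 0, 0]
    - [-2.5, -1.94, 8.9, 0, 0, 0]

```text
time_s: 3.2
tcp_pos: [465.0, 116.3, 103.4]
tcp_rot: [3.141, 0.001, 2.913]
wrist_force: [0.5, 0.2, 0.8]
opening: 64.9
gripper_force: 0.0
```

```bash
python3 -c "
from h import *
stat();print(inc([464.5,115.5,102]))
for n in('scene','top'):
  p=eyes.read_camera(n);x,y=(270,150) if n=='scene' else (190,190);cv2.imwrite('pics/%s2.png'%n,cv2.resize(p['color'][y:y+70,x:x+80,::-1],None,fx=5,fy=5))
a,b=[cv2.imread('pics/%s2.png'%n) for n in('scene','top')];cv2.imwrite('pics/c2.png',np.hstack([a,b]))"
```

```text
t 3.2 tcp [465.02 116.27 103.42] [3.14 0.   2.91] rad 95.81509241249444 q 1.1106844047765736 Ftan 0.43237208027170115 Frad -0.35388991584569696 Fz 0.7676836219512111 open 64.87029632245468 0.0
[ 0.03 -0.09  0.14]
```

View pics/c2.png

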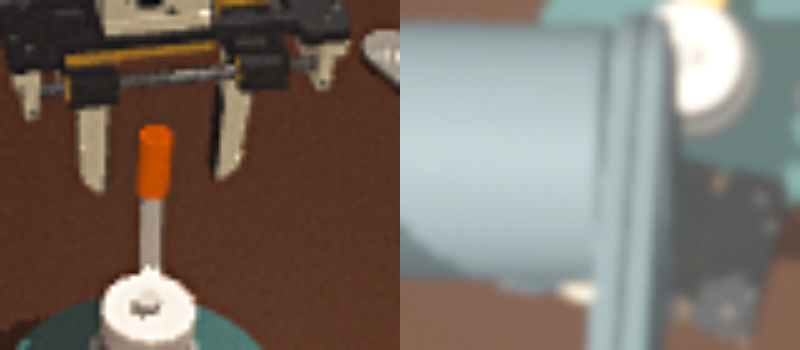

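The knob stands between the fingers within about 1 mm, with the fingertips level with its lower end. Next I'll close the gripper.

Emit:
drive_tool:
  increments:
    - [0, -0.05, 0.1, 0, 0, 0]
    - [0, -0.05, 0.1, 0, 0, 0]
    - [0, -0.05, 0.1, 0, 0, 0]
    - [0, -0.05, 0.1, 0, 0, 0]
    - [0, -0.05, 0.1, 0, 0, 0]
    - [0, -0.05, 0.1, 0, 0, 0]
  jaw: 1

```text
time_s: 3.9
tcp_pos: [464.5, 115.1, 101.3]
tcp_rot: [-3.142, -0.0, 2.912]
wrist_force: [-0.3, -0.7, 0.4]
opening: 21.6
gripper_force: 0.0
```

```bash
python3 -c "
from h import *
stat();arc([1.11,1.15,1.2,1.25,1.3,1.35,1.4,1.45])"
```

```text
t 3.9 tcp [464.45 115.08 101.35] [-3.14 -0.    2.91] rad 95.78120083600487 q 1.0969080083207565 Ftan -0.7852972296340319 Frad -0.009168806643744738 Fz 0.4343138168114072 open 21.632284635474964 0.041067658457905054
1.11 [-0.11  0.1  -0.  ]
1.15 [-0.21  0.47 -0.  ]
1.2 [-0.35  0.92 -0.  ]
1.25 [-0.52  1.36 -0.  ]
1.3 [-0.71  1.8  -0.  ]
1.35 [-0.93  2.22 -0.  ]
1.4 [-1.16  2.64 -0.  ]
1.45 [-1.42  3.04 -0.  ]
```

Emit:
drive_tool:
  increments:
    - [0, 0, 0, 0, 0, 0]
    - [0, 0, 0, 0, 0, 0]
    - [-0.05, 0.1, 0, 0, 0, 0]
    - [-0.15, 0.47, 0, 0, 0, 0]
    - [-0.29, 0.92, 0, 0, 0, 0]
    - [-0.29, 0.92, 0, 0, 0, 0]

```text
time_s: 4.5
tcp_pos: [469.1, 123.2, 101.3]
tcp_rot: [-3.14, -0.001, 2.912]
wrist_force: [-1.6, -3.8, 1.8]
opening: 19.4
gripper_force: 30.0
```

```bash
python3 -c "
from h import *
stat();arc([1.2,1.25,1.3,1.35,1.4,1.43,1.45,1.48],r=95.4)"
```

```text
t 4.5 tcp [469.1  123.23 101.26] [-3.14 -0.    2.91] rad 95.75834587932862 q 1.1949529017394527 Ftan -4.087928328258842 Frad -0.6861810080993093 Fz 1.819016062608508 open 19.41414069170971 30.001612901687622
1.2 [-0.05  0.03 -0.  ]
1.25 [-0.22  0.48 -0.  ]
1.3 [-0.41  0.92 -0.  ]
1.35 [-0.63  1.34 -0.  ]
1.4 [-0.86  1.76 -0.  ]
1.43 [-1.01  2.   -0.  ]
1.45 [-1.12  2.16 -0.  ]
1.48 [-1.28  2.39 -0.  ]
```

Emit:
drive_tool:
  increments:
    - [-0.1, 0.24, 0, 0, 0, 0]
    - [-0.22, 0.48, 0, 0, 0, 0]
    - [-0.31, 0.7, 0, 0, 0, 0]
    - [-0.41, 0.92, 0, 0, 0, 0]
    - [-0.52, 1.13, 0, 0, 0, 0]
    - [-0.63, 1.34, 0, 0, 0, 0]
    - [-0.74, 1.55, 0, 0, 0, 0]
    - [-0.74, 1.55, 0, 0, 0, 0]

```text
time_s: 5.3
tcp_pos: [479.5, 136.6, 101.2]
tcp_rot: [-3.141, -0.001, 2.912]
wrist_force: [-2.6, -4.6, 3.1]
opening: 19.3
gripper_force: 30.0
```

```bash
python3 -c "
from h import *
stat();arc([1.36,1.38,1.4,1.42,1.44,1.46,1.48,1.5],r=95.6)"
```

```text
t 5.3 tcp [479.53 136.64 101.23] [-3.14 -0.    2.91] rad 95.6250041759144 q 1.3726262245680965 Ftan -5.181453460112862 Frad -1.1814290842960233 Fz 3.138370373959638 open 19.273920485098614 30.002552568912506
1.36 [ 0.06 -0.11  0.  ]
1.38 [-0.04  0.06 -0.  ]
1.4 [-0.13  0.23 -0.  ]
1.42 [-0.23  0.39 -0.  ]
1.44 [-0.34  0.55 -0.  ]
1.46 [-0.44  0.71 -0.  ]
1.48 [-0.55  0.86 -0.  ]
1.5 [-0.67  1.02 -0.  ]
```

Emit:
drive_tool:
  increments:
    - [-0.13, 0.23, 0, 0, 0, 0]
    - [-0.23, 0.39, 0, 0, 0, 0]
    - [-0.34, 0.55, 0, 0, 0, 0]
    - [-0.34, 0.55, 0, 0, 0, 0]
    - [-0.19, 0.33, 0, 0, 0, 0]
    - [-0.19, 0.33, 0, 0, 0, 0]

```text
time_s: 5.9
tcp_pos: [482.8, 139.8, 101.4]
tcp_rot: [3.141, 0.0, 2.912]
wrist_force: [-1.0, -0.6, 0.5]
opening: 20.0
gripper_force: 30.0
```

```bash
python3 -c "
from h import *
stat()"
```

```text
t 5.9 tcp [482.82 139.84 101.36] [3.14 0.   2.91] rad 95.47862070727196 q 1.4207057904692095 Ftan -1.196769296362353 Frad 0.2796024322498499 Fz 0.49653583381789507 open 20.026488710820892 30.00025749206543
```

Emit:
drive_tool:
  increments:
    - [0, 0, -0.35, 0, 0, 0]
    - [0, 0, -0.7, 0, 0, 0]
    - [0, 0, -1.03, 0, 0, 0]
    - [0, 0, -1.03, 0, 0, 0]
    - [0, 0, -1.03, 0, 0, 0]

```text
time_s: 6.4
tcp_pos: [482.9, 139.6, 111.7]
tcp_rot: [3.141, 0.0, 2.912]
wrist_force: [1.4, -1.1, -5.8]
opening: 19.7
gripper_force: 30.0
```

```bash
python3 -c "
from h import *
stat();arc([1.42]+list(np.arange(1.35,.2,-.05)),r=95.5)"
```

```text
t 6.4 tcp [482.89 139.65 111.68] [3.14 0.   2.91] rad 95.28651103609687 q 1.4198012319405549 Ftan 0.18282889869980473 Frad -1.765527717936163 Fz -5.811526593657517 open 19.73000677172158 29.998951256275177
1.42 [ 0.02  0.01 -0.  ]
1.35 [ 0.35 -0.57 -0.  ]
1.3 [ 0.57 -0.99 -0.  ]
1.25 [ 0.76 -1.43 -0.  ]
1.2 [ 0.93 -1.88 -0.  ]
1.15 [ 1.08 -2.33 -0.  ]
1.1 [ 1.2  -2.79 -0.  ]
1.05 [ 1.3  -3.26 -0.  ]
1.0 [ 1.38 -3.73 -0.  ]
0.95 [ 1.44 -4.2  -0.  ]
0.9 [ 1.47 -4.68 -0.  ]
0.85 [ 1.47 -5.16 -0.  ]
0.8 [ 1.46 -5.63 -0.  ]
0.75 [ 1.42 -6.11 -0.  ]
0.7 [ 1.35 -6.58 -0.  ]
0.65 [ 1.26 -7.05 -0.  ]
0.6 [ 1.15 -7.52 -0.  ]
0.55 [ 1.02 -7.97 -0.  ]
0.5 [ 0.86 -8.42 -0.  ]
0.45 [ 0.68 -8.87 -0.  ]
0.4 [ 0.48 -9.3  -0.  ]
0.35 [ 0.26 -9.72 -0.  ]
0.3 [  0.02 -10.13  -0.  ]
0.25 [ -0.25 -10.53  -0.  ]
```

Emit:
drive_tool:
  increments:
    - [0.35, -0.57, 0, 0, 0, 0]
    - [0.76, -1.43, 0, 0, 0, 0]
    - [1.08, -2.33, 0, 0, 0, 0]
    - [1.3, -3.26, 0, 0, 0, 0]
    - [1.44, -4.2, 0, 0, 0, 0]
    - [1.47, -5.16, 0, 0, 0, 0]
    - [1.42, -6.11, 0, 0, 0, 0]
    - [1.26, -7.05, 0, 0, 0, 0]

```text
time_s: 7.2
tcp_pos: [454.2, 73.1, 111.7]
tcp_rot: [3.141, 0.0, 2.912]
wrist_force: [2.7, 0.7, -5.5]
opening: 19.3
gripper_force: 30.0
```

```bash
python3 -c "
from h import *
stat();arc([.65,.6,.55,.5,.45,.4,.35,.3,.25,.24],r=95.4)"
```

```text
t 7.2 tcp [454.24  73.14 111.75] [3.14 0.   2.91] rad 95.76675085713933 q 0.6422774721000453 Ftan 0.697170072766535 Frad -2.6542383687482887 Fz -5.546967764777883 open 19.29035481093998 29.999213218688965
0.65 [-0.02  0.08  0.  ]
0.6 [-0.13 -0.38 -0.  ]
0.55 [-0.27 -0.84 -0.  ]
0.5 [-0.42 -1.29 -0.  ]
0.45 [-0.6  -1.73 -0.  ]
0.4 [-0.8  -2.17 -0.  ]
0.35 [-1.03 -2.59 -0.  ]
0.3 [-1.27 -3.   -0.  ]
0.25 [-1.53 -3.4  -0.  ]
0.24 [-1.59 -3.47 -0.  ]
```

Emit:
drive_tool:
  increments:
    - [-0.27, -0.84, 0, 0, 0, 0]
    - [-0.6, -1.73, 0, 0, 0, 0]
    - [-1.03, -2.59, 0, 0, 0, 0]
    - [-1.27, -3, 0, 0, 0, 0]
    - [-1.53, -3.4, 0, 0, 0, 0]
    - [-1.53, -3.4, 0, 0, 0, 0]

```text
time_s: 7.8
tcp_pos: [461.3, 36.7, 111.4]
tcp_rot: [-3.141, -0.001, 2.911]
wrist_force: [0.2, -0.2, -6.2]
opening: 19.4
gripper_force: 30.0
```

```bash
python3 -c "
from h import *
stat();arc([.242,.25],r=95.4)"
```

```text
t 7.8 tcp [461.34  36.72 111.45] [-3.14 -0.    2.91] rad 95.41948333580204 q 0.2516340118538123 Ftan -0.22935866817925302 Frad -0.13919610437298444 Fz -6.192732500649344 open 19.448968701717416 29.998362064361572
0.242 [-0.05 -0.07 -0.  ]
0.25 [-0.01 -0.01 -0.  ]
```

Now lower it 10 mm into the serrations.

Emit:
drive_tool:
  increments:
    - [-0.02, -0.04, 0.3, 0, 0, 0]
    - [-0.02, -0.04, 0.6, 0, 0, 0]
    - [-0.02, -0.04, 0.9, 0, 0, 0]
    - [-0.02, -0.04, 1.01, 0, 0, 0]
    - [-0.02, -0.04, 1.01, 0, 0, 0]
    - [-0.02, -0.04, 1.01, 0, 0, 0]

```text
time_s: 8.4
tcp_pos: [461.3, 36.7, 101.7]
tcp_rot: [-3.141, -0.001, 2.912]
wrist_force: [-4.5, -2.6, -0.7]
opening: 19.2
gripper_force: 30.0
```

```bash
python3 -c "
from h import *
stat();arc([.25,.3,.35,.4,.45,.5,.55],r=95.4)"
```

```text
t 8.4 tcp [461.28  36.68 101.65] [-3.14 -0.    2.91] rad 95.49315208080895 q 0.2515169438278928 Ftan -0.7345386764912155 Frad 5.1337306407964745 Fz -0.6838588787092347 open 19.18334375821231 30.000771582126617
0.25 [-0.02 -0.01 -0.  ]
0.3 [ 0.25  0.39 -0.  ]
0.35 [ 0.49  0.8  -0.  ]
0.4 [ 0.71  1.22 -0.  ]
0.45 [ 0.91  1.66 -0.  ]
0.5 [ 1.09  2.1  -0.  ]
0.55 [ 1.25  2.55 -0.  ]
```

Emit:
drive_tool:
  increments:
    - [0, 0, 0, 0, 0, 0]
    - [0, 0, 0, 0, 0, 0]
    - [0, 0, 0, 0, 0, 0]
    - [0, 0, 0, 0, 0, 0]
  jaw: 0.6

```text
time_s: 8.8
tcp_pos: [462.3, 36.9, 101.9]
tcp_rot: [3.141, 0.001, 2.912]
wrist_force: [-0.0, -0.2, 0.1]
opening: 36.7
gripper_force: 0.0
```

Emit:
drive_tool:
  increments:
    - [0, 0, 0, 0, 0, 0]
    - [0, 0, 0, 0, 0, 0]
    - [0, 0, 0, 0, 0, 0]
    - [0, 0, 0, 0, 0, 0]
    - [0, 0, 0, 0, 0, 0]
    - [0, 0, 0, 0, 0, 0]
  jaw: 1

```text
time_s: 9.4
tcp_pos: [461.7, 36.6, 101.6]
tcp_rot: [-3.141, 0.0, 2.912]
wrist_force: [0.6, -2.0, 0.3]
opening: 19.7
gripper_force: 30.0
```

```bash
python3 -c "
from h import *
stat();arc([.25,.3,.35,.4,.45,.5,.55,.6,.65,.7],r=95.4)"
```

```text
t 9.4 tcp [461.66  36.61 101.61] [-3.14  0.    2.91] rad 95.16501741370111 q 0.2493173390975203 Ftan -2.0432629125547037 Frad 0.16894299011509561 Fz 0.34579228153086683 open 19.68467380306798 30.000261962413788
0.25 [ 0.02 -0.01 -0.  ]
0.3 [ 0.29  0.39 -0.  ]
0.35 [ 0.53  0.8  -0.  ]
0.4 [ 0.75  1.22 -0.  ]
0.45 [ 0.95  1.65 -0.  ]
0.5 [ 1.13  2.1  -0.  ]
0.55 [ 1.29  2.55 -0.  ]
0.6 [ 1.42  3.   -0.  ]
0.65 [ 1.53  3.47 -0.  ]
0.7 [ 1.62  3.94 -0.  ]
```

Emit:
drive_tool:
  increments:
    - [0.28, 0.39, 0, 0, 0, 0]
    - [0.52, 0.8, 0, 0, 0, 0]
    - [0.74, 1.22, 0, 0, 0, 0]
    - [0.94, 1.65, 0, 0, 0, 0]
    - [1.12, 2.1, 0, 0, 0, 0]
    - [1.28, 2.55, 0, 0, 0, 0]
    - [1.41, 3, 0, 0, 0, 0]
    - [1.52, 3.47, 0, 0, 0, 0]

```text
time_s: 10.2
tcp_pos: [454.9, 73.3, 101.6]
tcp_rot: [-3.14, 0.001, 2.912]
wrist_force: [0.2, -5.7, 0.4]
opening: 19.3
gripper_force: 30.0
```

```bash
python3 -c "
from h import *
stat();arc(np.arange(.64,1.1,.02),r=95.4)"
```

```text
t 10.2 tcp [454.94  73.33 101.61] [-3.14  0.    2.91] rad 95.06867378970041 q 0.6444132595158631 Ftan -5.680342876968543 Frad -0.3157584194378552 Fz 0.3673725381519002 open 19.286130192805665 30.00086009502411
0.64 [ 0.02 -0.05  0.  ]
0.66 [ 0.06  0.14 -0.  ]
0.68 [ 0.1   0.33 -0.  ]
0.7 [ 0.13  0.51 -0.  ]
0.72 [ 0.16  0.7  -0.  ]
0.74 [ 0.18  0.89 -0.  ]
0.76 [ 0.21  1.08 -0.  ]
0.78 [ 0.22  1.27 -0.  ]
0.8 [ 0.24  1.46 -0.  ]
0.82 [ 0.25  1.65 -0.  ]
0.84 [ 0.25  1.84 -0.  ]
0.86 [ 0.25  2.03 -0.  ]
0.88 [ 0.25  2.22 -0.  ]
0.9 [ 0.25  2.42 -0.  ]
0.92 [ 0.24  2.61 -0.  ]
0.94 [ 0.22  2.8  -0.  ]
0.96 [ 0.21  2.99 -0.01]
0.98 [ 0.18  3.18 -0.01]
1.0 [ 0.16  3.36 -0.01]
1.02 [ 0.13  3.55 -0.01]
1.04 [ 0.1   3.74 -0.01]
1.06 [ 0.06  3.93 -0.01]
1.08 [ 0.02  4.12 -0.01]
1.1 [-0.02  4.3  -0.01]
```

Emit:
drive_tool:
  increments:
    - [0.1, 0.33, 0, 0, 0, 0]
    - [0.16, 0.7, 0, 0, 0, 0]
    - [0.21, 1.08, 0, 0, 0, 0]
    - [0.23, 1.46, 0, 0, 0, 0]
    - [0.24, 1.65, 0, 0, 0, 0]
    - [0.25, 1.84, 0, 0, 0, 0]
    - [0.25, 2.03, 0, 0, 0, 0]
    - [0.25, 2.22, 0, 0, 0, 0]

```text
time_s: 11.0
tcp_pos: [457.8, 95.4, 101.6]
tcp_rot: [-3.14, 0.001, 2.912]
wrist_force: [1.2, -6.2, -1.4]
opening: 19.4
gripper_force: 30.0
```

```bash
python3 -c "
from h import *
stat();arc(np.arange(.86,1.1,.02),r=95.4)"
```

```text
t 11.0 tcp [457.84  95.36 101.58] [-3.14  0.    2.91] rad 95.06910413609378 q 0.878641029297631 Ftan -5.735866368870798 Frad -2.648995575769642 Fz -1.3852544705937053 open 19.438094554268364 30.000346899032593
0.86 [ 0.03 -0.18  0.  ]
0.88 [ 0.03  0.01 -0.  ]
0.9 [ 0.03  0.2  -0.  ]
0.92 [ 0.02  0.39 -0.  ]
0.94 [ 0.    0.59 -0.  ]
0.96 [-0.01  0.78 -0.  ]
0.98 [-0.03  0.96 -0.  ]
1.0 [-0.06  1.15 -0.  ]
1.02 [-0.09  1.34 -0.  ]
1.04 [-0.12  1.53 -0.  ]
1.06 [-0.16  1.72 -0.  ]
1.08 [-0.2  1.9 -0. ]
1.1 [-0.24  2.09 -0.  ]
```

```bash
cat >> h.py <<'E'
def avg(n=5):
    o=[]
    for _ in range(n):
        s=env.sense();d=s["tcp_pos"][:2]-AX;r=d/np.linalg.norm(d);a=np.arctan2(d[1],d[0])%(2*np.pi);f=s["wrist_force"]
        o.append([3.892-(a-YAW),f[:2]@[r[1],-r[0]],f[:2]@r,f[2],np.linalg.norm(d)]);eyes.read_camera("top")
    o=np.array(o);print("t",s["time_s"],"mean q,Ftan,Frad,Fz,rad",o.mean(0),"std Ft",o[:,1].std())
E
python3 -c "
from h import *
avg()"
```

```text
t 11.2 mean q,Ftan,Frad,Fz,rad [ 0.88 -4.94 -2.53 -1.41 95.08] std Ft 0.5573707921623365
```

Emit:
drive_tool:
  increments:
    - [0.03, 0.2, 0, 0, 0, 0]
    - [0.02, 0.39, 0, 0, 0, 0]
    - [0, 0.59, 0, 0, 0, 0]
    - [-0.02, 0.78, 0, 0, 0, 0]

```text
time_s: 11.65
tcp_pos: [460.0, 102.8, 101.5]
tcp_rot: [-3.14, 0.002, 2.912]
wrist_force: [1.9, -5.9, -2.3]
opening: 19.8
gripper_force: 30.0
```

```bash
python3 -c "
from h import *
avg();arc(np.arange(.96,1.2,.02),r=95.2)"
```

```text
t 11.85 mean q,Ftan,Frad,Fz,rad [ 0.96 -4.97 -3.61 -2.29 95.1 ] std Ft 0.47971912751679147
0.96 [ 0.01 -0.01 -0.  ]
0.98 [-0.01  0.18 -0.  ]
1.0 [-0.04  0.37 -0.  ]
1.02 [-0.06  0.56 -0.  ]
1.04 [-0.1   0.74 -0.  ]
1.06 [-0.13  0.93 -0.  ]
1.08 [-0.17  1.12 -0.  ]
1.1 [-0.21  1.3  -0.  ]
1.12 [-0.26  1.49 -0.  ]
1.14 [-0.31  1.67 -0.  ]
1.16 [-0.37  1.85 -0.  ]
1.18 [-0.43  2.03 -0.  ]
```

Emit:
drive_tool:
  increments:
    - [-0.02, 0.18, 0, 0, 0, 0]
    - [-0.06, 0.37, 0, 0, 0, 0]
    - [-0.1, 0.56, 0, 0, 0, 0]
    - [-0.13, 0.74, 0, 0, 0, 0]

```text
time_s: 12.3
tcp_pos: [462.7, 109.7, 101.5]
tcp_rot: [-3.14, 0.001, 2.912]
wrist_force: [0.8, -5.6, -1.2]
opening: 19.5
gripper_force: 30.0
```

```bash
python3 -c "
from h import *
avg();arc(np.arange(1.04,1.2,.02),r=95)"
```

```text
t 12.5 mean q,Ftan,Frad,Fz,rad [ 1.04 -4.75 -3.78 -1.26 95.09] std Ft 0.4810790747860883
1.04 [-0.01  0.01  0.  ]
1.06 [-0.05  0.19 -0.  ]
1.08 [-0.09  0.38 -0.  ]
1.1 [-0.13  0.56 -0.  ]
1.12 [-0.18  0.75 -0.  ]
1.14 [-0.23  0.93 -0.  ]
1.16 [-0.28  1.11 -0.  ]
1.18 [-0.34  1.29 -0.  ]
```

Emit:
drive_tool:
  increments:
    - [-0.05, 0.19, 0, 0, 0, 0]
    - [-0.1, 0.38, 0, 0, 0, 0]
    - [-0.15, 0.56, 0, 0, 0, 0]
    - [-0.2, 0.75, 0, 0, 0, 0]

```text
time_s: 12.95
tcp_pos: [466.0, 116.5, 101.5]
tcp_rot: [-3.14, 0.0, 2.912]
wrist_force: [-0.2, -6.6, -0.3]
opening: 19.5
gripper_force: 30.0
```

```bash
python3 -c "
from h import *
avg();arc(np.arange(1.12,1.26,.02),r=95)"
```

```text
t 13.15 mean q,Ftan,Frad,Fz,rad [ 1.12 -4.97 -3.28 -0.18 95.06] std Ft 0.5343463769339468
1.12 [-0.01  0.    0.  ]
1.14 [-0.06  0.18 -0.  ]
1.16 [-0.11  0.37 -0.  ]
1.18 [-0.17  0.55 -0.  ]
1.2 [-0.23  0.73 -0.  ]
1.22 [-0.3   0.91 -0.  ]
1.24 [-0.36  1.08 -0.  ]
```

Emit:
drive_tool:
  increments:
    - [-0.06, 0.18, 0, 0, 0, 0]
    - [-0.12, 0.37, 0, 0, 0, 0]
    - [-0.18, 0.55, 0, 0, 0, 0]
    - [-0.24, 0.73, 0, 0, 0, 0]

```text
time_s: 13.6
tcp_pos: [469.8, 123.1, 101.5]
tcp_rot: [-3.139, 0.0, 2.912]
wrist_force: [0.0, -5.8, -0.2]
opening: 19.4
gripper_force: 30.0
```

```bash
python3 -c "
from h import *
avg();arc(np.arange(1.2,1.36,.02),r=95)"
```

```text
t 13.8 mean q,Ftan,Frad,Fz,rad [ 1.2  -4.83 -3.11  0.11 95.04] std Ft 0.46467150613240704
1.2 [-0.  0. -0.]
1.22 [-0.07  0.18 -0.  ]
1.24 [-0.14  0.36 -0.  ]
1.26 [-0.21  0.53 -0.  ]
1.28 [-0.29  0.71 -0.  ]
1.3 [-0.37  0.88 -0.  ]
1.32 [-0.45  1.05 -0.  ]
1.34 [-0.53  1.22 -0.  ]
1.36 [-0.62  1.39 -0.  ]
```

Emit:
drive_tool:
  increments:
    - [-0.08, 0.18, 0, 0, 0, 0]
    - [-0.16, 0.36, 0, 0, 0, 0]
    - [-0.23, 0.53, 0, 0, 0, 0]
    - [-0.31, 0.71, 0, 0, 0, 0]

```text
time_s: 14.25
tcp_pos: [474.2, 129.3, 101.5]
tcp_rot: [-3.139, -0.0, 2.912]
wrist_force: [-1.1, -5.8, 0.5]
opening: 19.7
gripper_force: 30.0
```

```bash
python3 -c "
from h import *
avg();arc(np.arange(1.28,1.46,.02),r=95)"
```

```text
t 14.45 mean q,Ftan,Frad,Fz,rad [ 1.28 -5.36 -3.22  0.81 95.03] std Ft 0.5993364276661638
1.28 [-0. -0.  0.]
1.3 [-0.08  0.17 -0.  ]
1.32 [-0.16  0.34 -0.  ]
1.34 [-0.25  0.51 -0.  ]
1.36 [-0.34  0.68 -0.  ]
1.38 [-0.43  0.85 -0.  ]
1.4 [-0.53  1.01 -0.  ]
1.42 [-0.63  1.17 -0.  ]
1.44 [-0.73  1.33 -0.  ]
```

Emit:
drive_tool:
  increments:
    - [-0.08, 0.17, 0, 0, 0, 0]
    - [-0.17, 0.34, 0, 0, 0, 0]
    - [-0.26, 0.51, 0, 0, 0, 0]
    - [-0.26, 0.51, 0, 0, 0, 0]

```text
time_s: 14.9
tcp_pos: [477.9, 133.9, 101.4]
tcp_rot: [-3.14, -0.001, 2.912]
wrist_force: [0.2, -5.1, 1.0]
opening: 19.5
gripper_force: 30.0
```

```bash
python3 -c "
from h import *
avg(8);arc(np.arange(1.34,1.46,.02),r=95)"
```

```text
t 15.25 mean q,Ftan,Frad,Fz,rad [ 1.34 -4.57 -2.88  1.29 95.02] std Ft 0.6232373959071352
1.34 [-0.    0.01 -0.  ]
1.36 [-0.09  0.17 -0.  ]
1.38 [-0.19  0.34 -0.  ]
1.4 [-0.28  0.5  -0.  ]
1.42 [-0.38  0.67 -0.  ]
1.44 [-0.49  0.83 -0.  ]
```

Emit:
drive_tool:
  increments:
    - [-0.1, 0.17, 0, 0, 0, 0]
    - [-0.21, 0.34, 0, 0, 0, 0]
    - [-0.3, 0.5, 0, 0, 0, 0]
    - [-0.4, 0.67, 0, 0, 0, 0]
    - [-0.4, 0.67, 0, 0, 0, 0]

```text
time_s: 15.8
tcp_pos: [483.1, 139.5, 101.4]
tcp_rot: [-3.139, -0.001, 2.912]
wrist_force: [-1.1, -5.2, 1.5]
opening: 19.4
gripper_force: 30.0
```

```bash
python3 -c "
from h import *
avg(6);arc([1.38,1.4,1.42,1.44],r=95)"
```

```text
t 16.05 mean q,Ftan,Frad,Fz,rad [ 1.42 -4.72 -2.97  1.35 95.  ] std Ft 0.22602396851632323
1.38 [ 0.2  -0.32  0.  ]
1.4 [ 0.1  -0.16  0.  ]
1.42 [ 0.  0. -0.]
1.44 [-0.1   0.16 -0.  ]
```

Emit:
drive_tool:
  increments:
    - [0.12, -0.21, 0, 0, 0, 0]
    - [0.12, -0.21, 0, 0, 0, 0]
    - [0.12, -0.21, -0.35, 0, 0, 0]
    - [0.12, -0.21, -0.7, 0, 0, 0]
    - [0.12, -0.21, -1.03, 0, 0, 0]
    - [0.12, -0.21, -1.03, 0, 0, 0]

```text
time_s: 16.7
tcp_pos: [482.5, 138.6, 112.1]
tcp_rot: [3.141, 0.001, 2.912]
wrist_force: [3.3, -3.7, -5.5]
opening: 19.4
gripper_force: 30.0
```

```bash
python3 -c "
from h import *
stat();arc([1.4,1.3,1.2,1.1,1.0,.9,.8,.7,.61],r=95.2)"
```

```text
t 16.7 tcp [482.45 138.61 112.07] [3.14 0.   2.91] rad 94.86561871276034 q 1.4088446776363335 Ftan -0.34865183840212927 Frad -4.929693166294854 Fz -5.502819514658371 open 19.362169514637216 29.99833256006241
1.4 [ 0.07 -0.05 -0.  ]
1.3 [ 0.52 -0.89 -0.  ]
1.2 [ 0.88 -1.77 -0.  ]
1.1 [ 1.15 -2.69 -0.  ]
1.0 [ 1.33 -3.62 -0.  ]
0.9 [ 1.42 -4.57 -0.  ]
0.8 [ 1.41 -5.52 -0.  ]
0.7 [ 1.3  -6.47 -0.  ]
0.61 [ 1.13 -7.3  -0.  ]
```

Emit:
drive_tool:
  increments:
    - [0.45, -0.89, 0, 0, 0, 0]
    - [0.82, -1.77, 0, 0, 0, 0]
    - [1.1, -2.69, 0, 0, 0, 0]
    - [1.29, -3.62, 0, 0, 0, 0]
    - [1.38, -4.57, 0, 0, 0, 0]
    - [1.37, -5.52, 0, 0, 0, 0]
    - [1.27, -6.47, 0, 0, 0, 0]
    - [1.12, -7.22, 0, 0, 0, 0]

```text
time_s: 17.5
tcp_pos: [454.8, 70.1, 112.0]
tcp_rot: [3.141, 0.0, 2.911]
wrist_force: [4.6, 0.1, -5.1]
opening: 19.5
gripper_force: 30.0
```

Emit:
drive_tool:
  increments:
    - [0, 0, 0, 0, 0, 0]
    - [0, 0, 0.35, 0, 0, 0]
    - [0, 0, 0.7, 0, 0, 0]
    - [0, 0, 1, 0, 0, 0]
    - [0, 0, 1.05, 0, 0, 0]
    - [0, 0, 1.05, 0, 0, 0]

```text
time_s: 18.1
tcp_pos: [454.7, 70.8, 101.5]
tcp_rot: [-3.141, 0.0, 2.912]
wrist_force: [3.0, -1.3, -1.7]
opening: 19.6
gripper_force: 30.0
```

```bash
python3 -c "
from h import *
stat()"
```

```text
t 18.1 tcp [454.74  70.79 101.49] [-3.14  0.    2.91] rad 95.26485844830758 q 0.6177241484788722 Ftan -1.3286236544424277 Frad -2.98708772738036 Fz -1.7021327501577093 open 19.572263267827125 29.999641478061676
```

Release and regrip so that it is fully seated.

Emit:
drive_tool:
  increments:
    - [0, 0, 0, 0, 0, 0]
    - [0, 0, 0, 0, 0, 0]
    - [0, 0, 0, 0, 0, 0]
    - [0, 0, 0, 0, 0, 0]
  jaw: 0.6

```text
time_s: 18.5
tcp_pos: [454.2, 70.9, 101.3]
tcp_rot: [3.142, -0.001, 2.912]
wrist_force: [0.9, 0.6, 0.0]
opening: 36.9
gripper_force: 0.0
```

Emit:
drive_tool:
  increments:
    - [0, 0, 0, 0, 0, 0]
    - [0, 0, 0, 0, 0, 0]
    - [0, 0, 0, 0, 0, 0]
    - [0, 0, 0, 0, 0, 0]
    - [0, 0, 0, 0, 0, 0]
    - [0, 0, 0, 0, 0, 0]
  jaw: 1

```text
time_s: 19.1
tcp_pos: [454.6, 70.6, 101.3]
tcp_rot: [-3.141, -0.0, 2.912]
wrist_force: [-0.4, -1.7, 1.0]
opening: 19.7
gripper_force: 30.0
```

```bash
python3 -c "
from h import *
avg(3);arc(np.arange(.62,.8,.02),r=95)
p=eyes.read_camera('scene');cv2.imwrite('pics/s3.png',cv2.resize(p['color'][150:250,240:370,::-1],None,fx=5,fy=5))"
```

```text
t 19.2 mean q,Ftan,Frad,Fz,rad [ 0.62 -1.59  0.24  0.46 95.41] std Ft 0.4160031229926745
0.62 [-0.03  0.04 -0.  ]
0.64 [ 0.01  0.23 -0.  ]
0.66 [ 0.05  0.41 -0.  ]
0.68 [ 0.09  0.6  -0.  ]
0.7 [ 0.12  0.79 -0.  ]
0.72 [ 0.15  0.97 -0.  ]
0.74 [ 0.18  1.16 -0.  ]
0.76 [ 0.2   1.35 -0.  ]
0.78 [ 0.21  1.54 -0.  ]
0.8 [ 0.23  1.73 -0.  ]
```

View pics/s3.png

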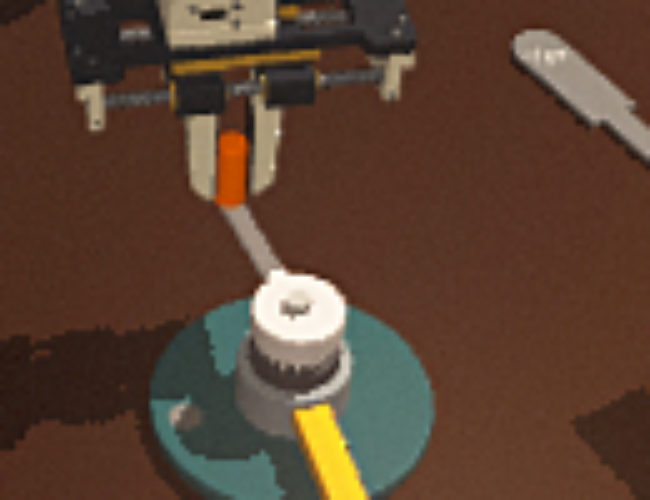

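The picture shows the knob at about (232,170) in the crop, between the pads, with the lever swung back and down. I'll continue turning in short steps.

Emit:
drive_tool:
  increments:
    - [0.02, 0.23, 0, 0, 0, 0]
    - [0.06, 0.41, 0, 0, 0, 0]
    - [0.1, 0.6, 0, 0, 0, 0]
    - [0.13, 0.79, 0, 0, 0, 0]

```text
time_s: 19.7
tcp_pos: [454.8, 78.1, 101.3]
tcp_rot: [-3.14, -0.001, 2.912]
wrist_force: [-3.2, -5.6, 1.8]
opening: 19.5
gripper_force: 30.0
```

```bash
python3 -c "
from h import *
avg(6);arc(np.arange(.7,.86,.02),r=95.1)"
```

```text
t 19.95 mean q,Ftan,Frad,Fz,rad [ 0.7  -5.31  1.64  1.87 95.36] std Ft 0.43637413028422684
0.7 [-0.02  0.04 -0.  ]
0.72 [ 0.01  0.23 -0.  ]
0.74 [ 0.03  0.42 -0.  ]
0.76 [ 0.06  0.61 -0.  ]
0.78 [ 0.07  0.79 -0.  ]
0.8 [ 0.09  0.98 -0.  ]
0.82 [ 0.1   1.17 -0.  ]
0.84 [ 0.1   1.36 -0.  ]
0.86 [ 0.1   1.55 -0.  ]
```

Emit:
drive_tool:
  increments:
    - [0.01, 0.15, 0, 0, 0, 0]
    - [0.02, 0.29, 0, 0, 0, 0]
    - [0.03, 0.42, 0, 0, 0, 0]
    - [0.03, 0.42, 0, 0, 0, 0]

```text
time_s: 20.4
tcp_pos: [455.2, 82.4, 101.3]
tcp_rot: [-3.14, -0.001, 2.912]
wrist_force: [-3.3, -4.0, 2.5]
opening: 19.5
gripper_force: 30.0
```

```bash
python3 -c "
from h import *
avg(6);arc(np.arange(.74,.9,.02),r=95.1)"
```

```text
t 20.65 mean q,Ftan,Frad,Fz,rad [ 0.74 -4.87  2.69  2.45 95.34] std Ft 0.4717547581501294
0.74 [-0.02  0.   -0.  ]
0.76 [-0.    0.19 -0.  ]
0.78 [ 0.02  0.38 -0.  ]
0.8 [ 0.03  0.57 -0.  ]
0.82 [ 0.04  0.76 -0.  ]
0.84 [ 0.04  0.95 -0.  ]
0.86 [ 0.05  1.14 -0.  ]
0.88 [ 0.04  1.33 -0.  ]
0.9 [ 0.04  1.52 -0.  ]
```

Emit:
drive_tool:
  increments:
    - [0.02, 0.19, 0, 0, 0, 0]
    - [0.04, 0.38, 0, 0, 0, 0]
    - [0.05, 0.57, 0, 0, 0, 0]
    - [0.05, 0.57, 0, 0, 0, 0]

```text
time_s: 21.1
tcp_pos: [456.0, 88.2, 101.3]
tcp_rot: [-3.14, -0.001, 2.912]
wrist_force: [-2.9, -4.1, 3.3]
opening: 19.5
gripper_force: 30.0
```

```bash
python3 -c "
from h import *
avg(6);arc(np.arange(.8,.9,.02),r=95.3)"
```

```text
t 21.35 mean q,Ftan,Frad,Fz,rad [ 0.8  -4.69  2.16  3.01 95.32] std Ft 0.25741274299856676
0.8 [-0.01 -0.   -0.  ]
0.82 [ 0.    0.19 -0.  ]
0.84 [ 0.01  0.38 -0.  ]
0.86 [ 0.01  0.57 -0.  ]
0.88 [ 0.01  0.76 -0.  ]
```

Emit:
drive_tool:
  increments:
    - [0.01, 0.19, 0, 0, 0, 0]
    - [0.02, 0.38, 0, 0, 0, 0]
    - [0.02, 0.57, 0, 0, 0, 0]
    - [0.02, 0.57, 0, 0, 0, 0]

```text
time_s: 21.8
tcp_pos: [457.2, 93.8, 101.3]
tcp_rot: [-3.14, -0.001, 2.912]
wrist_force: [-2.4, -5.0, 2.8]
opening: 19.6
gripper_force: 30.0
```

```bash
python3 -c "
from h import *
avg(6);arc(np.arange(.86,.96,.02),r=95.3)"
```

```text
t 22.05 mean q,Ftan,Frad,Fz,rad [ 0.86 -4.64  1.6   2.43 95.33] std Ft 0.7881924875062201
0.86 [-0.   -0.01  0.  ]
0.88 [-0.01  0.18 -0.  ]
0.9 [-0.01  0.37 -0.  ]
0.92 [-0.02  0.56 -0.  ]
0.94 [-0.04  0.75 -0.  ]
```

Emit:
drive_tool:
  increments:
    - [-0.01, 0.18, 0, 0, 0, 0]
    - [-0.01, 0.37, 0, 0, 0, 0]
    - [-0.02, 0.56, 0, 0, 0, 0]
    - [-0.02, 0.56, 0, 0, 0, 0]

```text
time_s: 22.5
tcp_pos: [458.7, 99.3, 101.3]
tcp_rot: [-3.14, -0.001, 2.912]
wrist_force: [-3.0, -5.1, 3.1]
opening: 19.6
gripper_force: 30.0
```

```bash
python3 -c "
from h import *
avg(6);arc(np.arange(.92,1.02,.02),r=95.3)"
```

```text
t 22.75 mean q,Ftan,Frad,Fz,rad [ 0.92 -5.16  1.3   2.37 95.33] std Ft 0.45084335712609364
0.92 [-0. -0.  0.]
0.94 [-0.01  0.19 -0.  ]
0.96 [-0.03  0.38 -0.  ]
0.98 [-0.05  0.57 -0.  ]
1.0 [-0.08  0.76 -0.  ]
```

Emit:
drive_tool:
  increments:
    - [-0.01, 0.15, 0, 0, 0, 0]
    - [-0.02, 0.3, 0, 0, 0, 0]
    - [-0.03, 0.4, 0, 0, 0, 0]
    - [-0.03, 0.4, 0, 0, 0, 0]

```text
time_s: 23.2
tcp_pos: [459.9, 103.1, 101.3]
tcp_rot: [-3.14, -0.001, 2.912]
wrist_force: [-2.7, -5.2, 2.1]
opening: 19.6
gripper_force: 30.0
```

```bash
python3 -c "
from h import *
avg(8);arc(np.arange(.96,1.06,.02),r=95.3)"
```

```text
t 23.55 mean q,Ftan,Frad,Fz,rad [ 0.96 -4.91  1.45  2.5  95.32] std Ft 0.5192696143395233
0.96 [ 0.   -0.02  0.  ]
0.98 [-0.02  0.17 -0.  ]
1.0 [-0.05  0.36 -0.  ]
1.02 [-0.07  0.55 -0.  ]
1.04 [-0.11  0.74 -0.  ]
1.06 [-0.14  0.92 -0.  ]
```

Emit:
drive_tool:
  increments:
    - [-0.01, 0.15, 0, 0, 0, 0]
    - [-0.03, 0.3, 0, 0, 0, 0]
    - [-0.05, 0.4, 0, 0, 0, 0]
    - [-0.05, 0.4, 0, 0, 0, 0]

```text
time_s: 24.0
tcp_pos: [461.2, 106.7, 101.3]
tcp_rot: [-3.14, -0.001, 2.912]
wrist_force: [-2.7, -4.9, 2.4]
opening: 19.7
gripper_force: 30.0
```

```bash
python3 -c "
from h import *
avg(8);arc(np.arange(1.,1.1,.02),r=95.3)"
```

```text
t 24.35 mean q,Ftan,Frad,Fz,rad [ 1.   -5.72  1.12  2.48 95.35] std Ft 0.3478867494314046
1.0 [-0.   -0.02  0.  ]
1.02 [-0.03  0.17 -0.  ]
1.04 [-0.06  0.35 -0.  ]
1.06 [-0.1   0.54 -0.  ]
1.08 [-0.14  0.73 -0.  ]
1.1 [-0.18  0.91 -0.  ]
```

Emit:
drive_tool:
  increments:
    - [-0.02, 0.1, 0, 0, 0, 0]
    - [-0.03, 0.2, 0, 0, 0, 0]
    - [-0.05, 0.3, 0, 0, 0, 0]
    - [-0.05, 0.3, 0, 0, 0, 0]

```text
time_s: 24.8
tcp_pos: [462.2, 109.3, 101.2]
tcp_rot: [-3.14, -0.001, 2.912]
wrist_force: [-2.7, -5.5, 3.1]
opening: 19.3
gripper_force: 30.0
```

```bash
python3 -c "
from h import *
avg(10);arc(np.arange(1.02,1.14,.02),r=95.3)"
```

```text
t 25.25 mean q,Ftan,Frad,Fz,rad [ 1.03 -6.34  0.34  2.51 95.38] std Ft 0.5777836955659914
1.02 [ 0.01 -0.12  0.  ]
1.04 [-0.02  0.07 -0.  ]
1.06 [-0.05  0.26 -0.  ]
1.08 [-0.09  0.44 -0.  ]
1.1 [-0.14  0.63 -0.  ]
1.12 [-0.19  0.81 -0.  ]
```

Emit:
drive_tool:
  increments:
    - [-0.02, 0.1, 0, 0, 0, 0]
    - [-0.04, 0.2, 0, 0, 0, 0]
    - [-0.06, 0.3, 0, 0, 0, 0]
    - [-0.07, 0.35, 0, 0, 0, 0]
    - [-0.07, 0.35, 0, 0, 0, 0]

```text
time_s: 25.8
tcp_pos: [463.5, 112.4, 101.2]
tcp_rot: [-3.139, -0.002, 2.912]
wrist_force: [-2.7, -6.8, 3.5]
opening: 19.2
gripper_force: 30.0
```

```bash
python3 -c "
from h import *
avg(10);arc([1.06,1.08,1.1],r=95.3)"
```

```text
t 26.25 mean q,Ftan,Frad,Fz,rad [ 1.07 -7.36  0.33  2.44 95.41] std Ft 0.22861158084413724
1.06 [ 0.   -0.07  0.  ]
1.08 [-0.04  0.12 -0.  ]
1.1 [-0.08  0.3  -0.  ]
```

Emit:
drive_tool:
  increments:
    - [-0.02, 0.1, 0, 0, 0, 0]
    - [-0.02, 0.1, 0, 0, 0, 0]
    - [-0.02, 0.1, 0, 0, 0, 0]

```text
time_s: 26.6
tcp_pos: [463.9, 113.2, 101.2]
tcp_rot: [-3.139, -0.002, 2.912]
wrist_force: [-3.7, -6.3, 2.2]
opening: 19.5
gripper_force: 30.0
```

```bash
python3 -c "
from h import *
avg(8)"
```

```text
t 26.95 mean q,Ftan,Frad,Fz,rad [ 1.08 -7.67  0.53  2.72 95.42] std Ft 0.40885898495234757
```

Emit:
drive_tool:
  increments:
    - [0, 0, 0, 0, 0, 0]
    - [0, 0, 0, 0, 0, 0]
    - [0, 0, 0, 0, 0, 0]
    - [0, 0, 0, 0, 0, 0]
    - [0, 0, 0, 0, 0, 0]
    - [0, 0, 0, 0, 0, 0]
  jaw: 0.4

```text
time_s: 27.6
tcp_pos: [465.0, 114.4, 101.4]
tcp_rot: [3.141, 0.0, 2.912]
wrist_force: [0.0, -0.3, -0.5]
opening: 55.3
gripper_force: 0.0
```

Emit:
drive_tool:
  increments:
    - [0, 0, -1.5, 0, 0, 0]
    - [0, 0, -4, 0, 0, 0]
    - [0, 0, -7, 0, 0, 0]
    - [0, 0, -9, 0, 0, 0]
    - [0, 0, -9, 0, 0, 0]
    - [0, 0, -9, 0, 0, 0]
    - [0, 0, -9, 0, 0, 0]

```text
time_s: 28.3
tcp_pos: [464.1, 114.2, 190.0]
tcp_rot: [-3.141, -0.002, 2.912]
wrist_force: [0.5, 0.0, -1.2]
opening: 55.6
gripper_force: 0.0
```

```bash
python3 -c "
from h import *
stat()
p=eyes.read_camera('scene');cv2.imwrite('pics/s4.png',cv2.resize(p['color'][130:250,240:370,::-1],None,fx=5,fy=5))"
```

```text
t 28.3 tcp [464.06 114.19 190.04] [-3.14 -0.    2.91] rad 95.7341123815172 q 1.0867644569617085 Ftan 0.22130864087696833 Frad -0.42114892630684647 Fz -1.2186913462909839 open 55.616399192921605 0.0
```

View pics/s4.png

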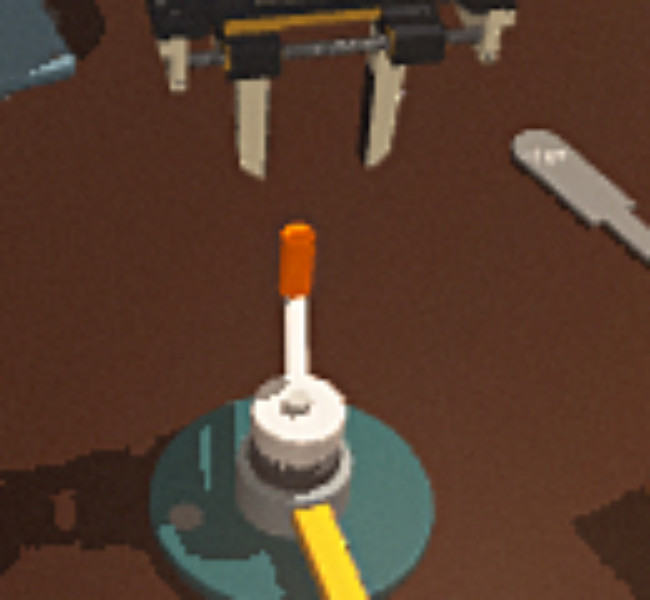

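The gripper is clear above the knob (297,260 in the crop), and the lever is down. The rise at the knob was about 2.8 N, so I'll hand in.

```bash
python3 -c "
from h import *
print(env.sign_off())"
```

```text
the job is handed in; nothing more can be done
None
```

I tightened the clamp until the push at the knob had risen about 2.8 N above the loose screw, left the lever down in its serrations and let go, kept clear of the bowl, glasses and shoehorn, and handed the job in at about 28 s; no verdict came back.

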